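# Draw out the router bed's sprung length stop and hold it at the mark

### The job

The sprung length stop on the router's bed is latched: swing its latch handle a full quarter turn, from crosswise to lying back along the sleeve, and leave it there. Then pull the rod out by its upright knob until its pointer stands level with the blade of the rider on the scale, and finish while still gripping the knob and holding the rod there, still, against its spring. Leave the loose things around it where they are.

Things in the scene. Friction and masses are not known exactly. Their poses are not given: they have to be found in the camera images.
- gauge: the length stop, fixed to the bed: dark foot plate 490 x 70 mm with an aluminium sleeve (x -210 to -50 mm, 38 mm wide, top 54 mm above the bed), a small bridge at x = 0 (70 mm wide, top 68 mm) and a scale rail (y = +62 mm, x 70 to 270 mm, top 20 mm). Origin on the bed under the latch hinge; x = direction in which the rod pulls out, z up
- latch_hinge (a point): point on the latch's upright hinge axis, 85 mm above the bed, at x = y = 0 of the gauge
- latch_knob (a point): centre of the upright black knob at the end of the latch handle (22 mm diameter, reaching from 92 to 142 mm above the bed), 80 mm from the hinge axis. The handle is a flat steel bar 18 mm wide, 82 to 92 mm above the bed
- latch (a joint): angle of the handle, rad: 0 = latched stop, crosswise, pointing along -y of the gauge; grows clockwise seen from above to the stop at 1.57 = open, pointing along -x, back over the sleeve. Starts at 0 to 0.12. Friction 0.2 N m (2.5 N at the knob): stays where left. Latched, its finger blocks a lug on the rod
- stop_rod: the sprung rod with end block (30 x 34 mm, top 51 mm) and upright black pull knob (22 mm diameter, 51 to 116 mm above the bed). Origin on the knob's axis, 85 mm above the bed; home it stands at x = 100 mm, y = 0 of the gauge. Draws out along +x of the gauge, end stop at 150 mm. Spring: about 4 N home, 12 N at 120 mm; let go, it slides back
- pointer (a point): tip of the flat steel pointer that sticks out from the end block to the scale's side (+y of the gauge), 42 mm from the rod's axis, 36 mm above the bed, at the same gauge x as the pull knob
- mark (a point): middle of the blade of the rider, 42 mm above the bed: a steel block 16 x 34 x 12 mm fixed on the scale rail, with an upright blade 3 mm thick across the rail (top 46 mm). It is the length mark: the pointer is level with it when both have the same gauge x. 70 to 125 mm ahead of the pointer's home place, differing from run to run; cannot be moved
- holder_a: spindle tool holder standing on its cone, 63 mm across, 99 mm high; bystander, origin under its foot
- holder_b: second tool holder, same size; bystander, origin under its foot
- collet_nut: steel ring nut, 50 mm across, 22 mm high; bystander lying near the latch, origin under its centre
- offcut: wood offcut 110 x 45 x 20 mm; bystander lying beyond the scale, origin under its centre
- spanner: flat open spanner 160 mm long, under 15 mm high; bystander lying beside the sleeve, origin under its middle
- pot: clear round pot with a white lid, 76 mm across, 50 mm high; bystander, origin under its centre

How it is judged:
By the outcome, as a careful person would: the job done as asked, in the order asked, and still so for the second after the job is handed in, while the arm keeps its last pose, push and grip.
It also fails if it takes over 43 s, if anything falls off the work surface, if the arm or the gripper's body presses on something with over 40 N, if the wrist force passes 120 N, or if a joint passes its speed limit or range.

### The arm

A 6-joint arm with a two-finger parallel gripper is mounted at the origin on the work surface. World frame = base frame: x ahead of the robot, y to its left, z up, the work surface at z = 0. Lengths are in m, angles in rad, forces in N, time in s.
With the tool pointing down it reaches from about 0.2 to 0.875 m from the base axis. Payload 3.4 kg.
Tool frame: the origin (TCP) lies at the very end of the fingers, on their centre line; the grasp point (between the pads) lies 19 mm behind it; z points along the fingers, y is the line along which they close (so a half turn about z gives the same grasp; the last joint's range is limited). The gripper opens to 94 mm and grips with 3 to 60 N. Pads are 16 mm wide; open, the fingers measure 119 mm over their backs; the gripper's body (75 mm by 177 mm) begins 78 mm behind the grasp point.
Start: joints at [-1.269, 0.276, 1.505, -0, 1.361, -0.121], TCP at [0.236, -0.524, 0.205] pointing down, gripper open.
Joint ranges: [-2.89, 2.89], [-0.75, 2.08], [0.22, 2.7], [-1.18, 4.32], [0.11, 2.71], [-2.7, 2.7]. Speed limits (rad/s): [2.57, 2.57, 3.14, 3.14, 3.14, 3.14].

### API

Orientations are given as a 3x3 rotation matrix whose columns are the frame's x, y, z axes.
In Python, from plant import sensors, eyes, job gives the robot as it stands.
- The arm moves only by the tool play_rows, never from a script. Its argument "plan" is a list of rows, each an object of numbers: "tx", "ty", "tz": the shift along the tool's x, y, z in m; "wx", "wy", "wz": the turn, a rotation vector about the tool's x, y, z in degrees; "grip": the closure, from -1 (fully open) to 1 (shut), so that 0 is half open. In form: [{"tx": .., "ty": .., "tz": .., "wx": .., "wy": .., "wz": .., "grip": ..}, ...]. A call has 1 to 12 rows; each row is the pose to reach, as a shift and turn from the pose commanded when the call began, along the tool's axes at that moment; what a row does not reach only later rows make up. A row lasts 1/8 s, in which the tool goes at most 62.5 mm and 10.7 degrees, less where a joint would pass 70% of its speed; a pose out of reach is approached as far as the arm can. A call with a gripper value outside its range is refused whole. The fingers move at their own pace and stop on an object; "force" is the grip in N (left out, the last holds). Time passes only in rows, so rows that repeat a pose let the fingers close. It gives the time, the measured TCP pose, the force, the opening and the grip force at its end, in the units of the state.
- sensors.sense(): the state, without advancing time (a new reading comes with each control period).
- eyes.snapshot(name): name is "side" or "top"; returns a dict with "pixels" (480x640x3 uint8, red, green, blue), "depth" (480x640 float32, m along the optical axis (not along the pixel's ray), 0 where there is no reading), "camera_matrix" (3x3 intrinsics, pixels), "pose" (4x4, takes a point from camera to world coordinates). Camera axes: x right, y up, looking along -z (the intrinsics and any distortion apply to the point x, -y, -z); pixel columns grow to the right and rows downward; lengths in m; the calibration is good to about 2 mm. A picture is of the moment at which its call begins.
- job.finish_job(): hands the job in; it is judged then, once.
The state is a dict: "time": time; "qpos": joint angles; "dq": joint speeds; "effort": joint torques, N m; "position": TCP position; "orientation": TCP orientation; "contact_force": force on the tool from outside, world axes, zero at the start; "wrist_torque": the same for the moment, N m; "grip_width": finger opening in m; "grip_force": force on a finger pad.
Only numpy, scipy, OpenCV 4.12 (cv2) and the standard library are available. Lean on these libraries where they do the work, as an engineer would, in place of code of your own. Each camera call takes 0.05 s, during which the arm holds its last target. There are 200 camera calls.

## Working session

There is one attempt and no reset: what is moved stays moved. The work goes in short steps, Python scripts to look and compute and a tool call to move; the robot and the scene stay as the last step left them, time stands still between calls to the robot, and variables do not carry over. Pictures are saved under pics/ and viewed, at most 10 in all, crops included, and the job is handed in when it is done.

Besides the shell and the picture viewer there is one more tool, called as a command line: name --argument value ..., lists and objects as JSON in quotes. play_rows: Moves the arm, as the interface text tells. Its arguments: {"type":"object","properties":{"plan":{"type":"array","items":{"type":"object","properties":{"tx":{"type":"number"},"ty":{"type":"number"},"tz":{"type":"number"},"wx":{"type":"number"},"wy":{"type":"number"},"wz":{"type":"number"},"grip":{"type":"number"}}}},"force":{"type":"number"}},"required":["plan"]}

```bash
mkdir -p pics; ls
cat > h.py <<'E'
import numpy as np,cv2
from plant import sensors,eyes,job
def snap(n,f=None):
    s=eyes.snapshot(n)
    if f: cv2.imwrite('pics/'+f,s['pixels'][...,::-1])
    return s
def ray(s,u,v):
    K=s['camera_matrix'];P=s['pose'];d=np.linalg.inv(K)@[u,v,1.];d=P[:3,:3]@(d*[1,-1,-1]);return P[:3,3],d
def onz(s,u,v,z):
    o,d=ray(s,u,v);return o+d*(z-o[2])/d[2]
def cloud(s):
    K=s['camera_matrix'];P=s['pose'];D=s['depth'];v,u=np.mgrid[:480,:640]
    x=(u-K[0,2])/K[0,0]*D;y=(v-K[1,2])/K[1,1]*D
    return np.stack([x,-y,-D],-1)@P[:3,:3].T+P[:3,3]
E
python3 - <<'E'
from h import *
for n in('top','side'):
    s=snap(n,n+'0.png');np.savez(n+'0',**s);print(n,s['camera_matrix'],s['pose'],(s['depth']>0).mean())
st=sensors.sense();print(st['time'],st['position'],st['orientation'],st['grip_width'])
E
```

```text
pics
top [[541.04550881   0.         311.265216  ]
 [  0.         541.04550881 236.71876908]
 [  0.           0.           1.        ]] [[ 0.06176275  0.97619358 -0.20792175  0.32631951]
 [-0.9980723   0.05913637 -0.0188299   0.00254157]
 [-0.00608589  0.20868393  0.9779642   1.29709907]
 [ 0.          0.          0.          1.        ]] 0.9959407552083334
side [[496.5583882    0.         316.995394  ]
 [  0.         496.5583882  230.51082079]
 [  0.           0.           1.        ]] [[-0.9923068   0.06388878 -0.10604451  0.44255076]
 [-0.12349613 -0.5710954   0.81154097  1.15973454]
 [-0.00871317  0.81839371  0.57459187  0.90834845]
 [ 0.          0.          0.          1.        ]] 0.9959375
0.1 [ 0.23578465 -0.52388512  0.2047203 ] [[ 9.11927285e-01  4.10351538e-01 -4.92436354e-04]
 [ 4.10351795e-01 -9.11926020e-01  1.52933521e-03]
 [ 1.78499530e-04 -1.59671465e-03 -9.99998709e-01]] 0.09394531928176277
```

View pics/top0.png

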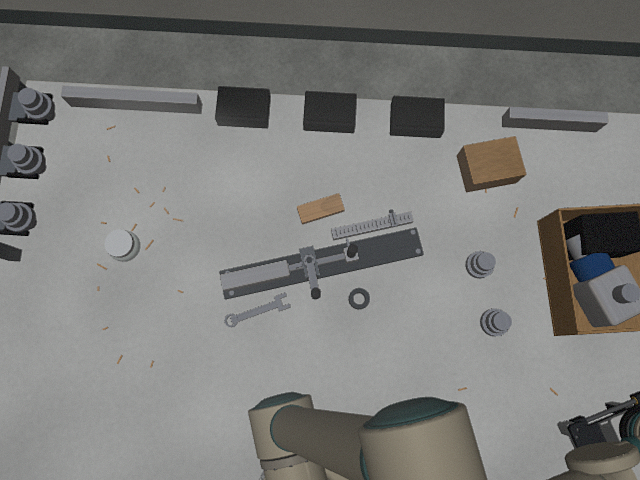

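View pics/side0.png

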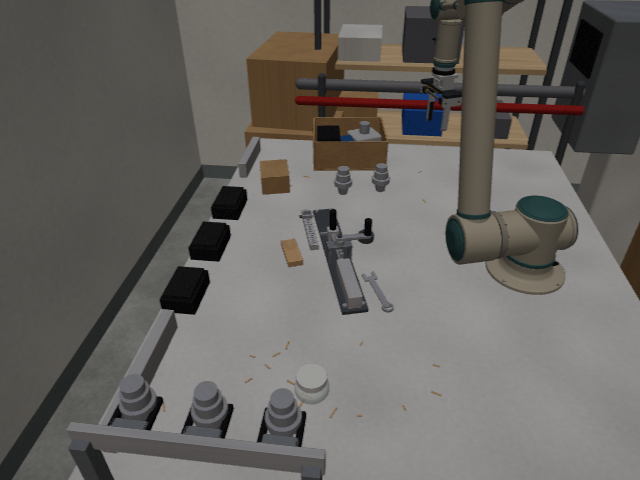

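The top view shows the gauge from (220,285) to (420,240). The latch knob is near (316,294), the pull knob near (352,250) and the rider near (392,217). I'll take a closer crop and measure with depth.

Run:
```python
from h import *
s=dict(np.load('top0.npz'));C=cloud(s);im=s['pixels'].astype(int)
cv2.imwrite('pics/crop0.png',cv2.resize(s['pixels'][190:310,210:430,::-1],None,fx=3.6,fy=3.6,interpolation=cv2.INTER_CUBIC))
# foot plate corners: dark pixels at low height
Z=C[...,2];g=im.max(2)
win=np.zeros(g.shape,bool);win[200:310,205:435]=1
m=win&(g<95)&(Z<0.03)
n,l,stt,c=cv2.connectedComponentsWithStats(m.astype(np.uint8));print(stt[:6])
pts=C[m];print('zplate',np.median(pts[:,2]))
r=cv2.minAreaRect((pts[:,:2]*1000).astype(np.float32));print('rect',r,cv2.boxPoints(r))
for a,b,nm in((.105,.13,'pullknob'),(.132,.16,'latchknob')):
    q=C[win&(Z>a)&(Z<b)];print(nm,len(q),q.min(0),q.max(0),np.median(q,0))
q=C[win&(Z>.033)&(Z<.05)];print(len(q))
t=dict(np.load('side0.npz'));Cs=cloud(t);Zs=Cs[...,2]
w=np.zeros(Zs.shape,bool);w[200:310,290:400]=1
for a,b,nm in((.10,.13,'pull'),(.125,.16,'latch')):
    q=Cs[w&(Zs>a)&(Zs<b)];print(nm,len(q),q.min(0),q.max(0),np.median(q,0))
```

```text
[[     0      0    640    480 303162]
 [   319    210     25      9     34]
 [   389    211      2      2      3]
 [   392    210      1      1      1]
 [   389    217      1      1      1]
 [   400    217      1      3      3]]
zplate 0.012475003209856839
rect ((548.6585083007812, 1.6676025390625), (239.36611938476562, 489.9532165527344), 2.6732752323150635) [[ 417.67987  240.79553]
 [ 440.53156 -248.62448]
 [ 679.63715 -237.46033]
 [ 656.78546  251.95969]]
pullknob 89 [ 0.44163718 -0.07819612  0.10650238] [0.56733431 0.01794334 0.1276973 ] [ 0.55540923 -0.0665738   0.11601579]
latchknob 84 [ 0.44145763 -0.00156893  0.13210456] [0.46259374 0.0181678  0.14576083] [0.45164315 0.00830902 0.14141521]
531
pull 118 [ 0.44245346 -0.08003077  0.10008028] [0.5669636  0.03744552 0.12856669] [0.46001119 0.01259685 0.11327636]
latch 63 [0.44111917 0.00058089 0.12504839] [0.46124501 0.02058008 0.14331214] [0.45197122 0.01329013 0.13842269]
```

View pics/crop0.png

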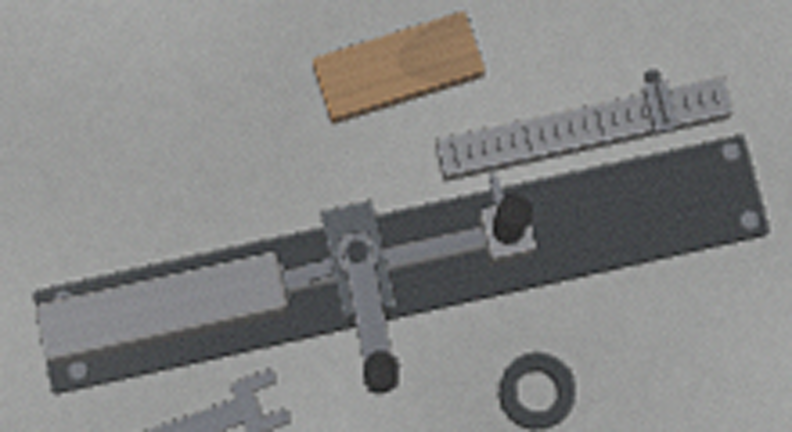

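The crop shows the latch knob at (381,372), its hinge at (356,250), the pull knob at (513,218) and the rider at (657,105). Next I fit the gauge frame.

Run:
```python
from h import *
S={n:dict(np.load(n+'0.npz')) for n in('top','side')}
s=S['top'];C=cloud(s);Z=C[...,2];g=s['pixels'].max(2)
win=np.zeros(g.shape,bool);win[222:305,215:430]=1
m=(win&(g<95)&(Z<0.03)&(Z>.006)).astype(np.uint8)
n,l,stt,c=cv2.connectedComponentsWithStats(cv2.morphologyEx(m,cv2.MORPH_OPEN,np.ones((2,2))));k=stt[1:,4].argsort()[::-1][:3]+1;print(stt[k])
keep=np.isin(l,[i for i in range(1,n) if stt[i,4]>150])
p=C[keep];r=cv2.minAreaRect((p[:,:2]*1000).astype(np.float32));print('rect',r)
b=cv2.boxPoints(r);ctr=np.array(r[0]);e=b[1]-b[0];e2=b[2]-b[1]
e=e if np.linalg.norm(e)>np.linalg.norm(e2) else e2
ex=e/np.linalg.norm(e);ex=ex if ex[1]<0 else -ex
ey=np.array([-ex[1],ex[0]]);print('ex',ex,'yaw',np.degrees(np.arctan2(ex[1],ex[0])),'ctr',ctr)
for n in S:
    C=cloud(S[n]);Z=C[...,2];P=C[...,:2]*1000-ctr
    X=P@ex;Y=P@ey;near=(abs(X)<280)&(abs(Y)<130)
    print(n)
    for nm,a,bb,y0,y1,x0,x1 in(('latchtop',.137,.15,-130,0,-150,150),('latchall',.1,.15,-130,-40,-100,100),('pulltop',.111,.125,-30,30,-20,150),('pull',.07,.125,-30,30,30,150),('rider',.036,.06,48,90,50,300),('rail',.015,.025,45,90,0,330),('bridge',.06,.072,-50,50,-100,60),('sleeve',.045,.058,-40,40,-280,-20)):
        q=near&(Z>a)&(Z<bb)&(Y>y0)&(Y<y1)&(X>x0)&(X<x1)
        if q.any(): print(nm,q.sum(),'X',X[q].min().round(1),X[q].max().round(1),np.median(X[q]).round(1),'Y',Y[q].min().round(1),Y[q].max().round(1),np.median(Y[q]).round(1),'Z',Z[q].max().round(4))
np.savez('g',ctr=ctr,ex=ex,ey=ey)
```

```text
[[ 319  229  104   50 2201]
 [ 225  270   85   30  710]
 [ 233  255   70   17  297]]
rect ((456.53692626953125, -26.57672119140625), (234.09837341308594, 488.80816650390625), 16.0875244140625)
ex [ 0.27710548 -0.9608395 ] yaw -73.91247 ctr [456.53692627 -26.57672119]
top
latchtop 15 X -41.8 -26.2 -35.1 Y -5.3 -0.0 -2.1 Z 0.1436
rider 91 X 50.0 83.5 63.3 Y 68.3 89.1 75.5 Z 0.0596
rail 231 X 0.6 240.2 139.2 Y 50.6 89.7 68.5 Z 0.0246
side
latchtop 7 X -43.2 -31.0 -39.7 Y -4.0 -0.3 -2.2 Z 0.1433
rider 44 X 50.0 78.7 55.8 Y 68.1 87.9 78.0 Z 0.0588
rail 8 X 97.2 234.0 213.1 Y 54.1 89.3 65.4 Z 0.0184
```

```bash
cat > fit.py <<'E'
from h import *
S={n:dict(np.load(n+'0.npz')) for n in('top','side')}
s=S['top'];C=cloud(s);Z=C[...,2];g=s['pixels'].max(2)
win=np.zeros(g.shape,bool);win[222:305,215:430]=1
m=(win&(g<95)&(Z<0.03)&(Z>.006)).astype(np.uint8)
n,l,stt,c=cv2.connectedComponentsWithStats(cv2.morphologyEx(m,cv2.MORPH_OPEN,np.ones((2,2))));k=stt[1:,4].argsort()[::-1][:3]+1
p=C[np.isin(l,k)];r=cv2.minAreaRect((p[:,:2]*1000).astype(np.float32));print('rect',r)
b=cv2.boxPoints(r);ctr=np.array(r[0]);e=b[1]-b[0];e2=b[2]-b[1]
e=e if np.linalg.norm(e)>np.linalg.norm(e2) else e2
ex=e/np.linalg.norm(e);ex=ex if ex[1]<0 else -ex
ey=np.array([-ex[1],ex[0]]);print('ex',ex,'yaw',np.degrees(np.arctan2(ex[1],ex[0])),'ctr',ctr)
for n in S:
    C=cloud(S[n]);Z=C[...,2];P=C[...,:2]*1000-ctr
    X=P@ex;Y=P@ey;near=(abs(X)<280)&(abs(Y)<130)
    print(n)
    for nm,a,bb,y0,y1,x0,x1 in(('latchtop',.137,.15,-130,0,-150,150),('latchall',.1,.15,-130,-40,-100,100),('pulltop',.111,.125,-30,30,-20,150),('pull',.07,.125,-30,30,30,150),('rider',.036,.06,48,90,50,300),('riderblk',.026,.06,48,90,50,300),('rail',.015,.025,45,90,0,330),('bridge',.06,.072,-50,50,-100,60),('sleeve',.045,.058,-40,40,-280,-20)):
        q=near&(Z>a)&(Z<bb)&(Y>y0)&(Y<y1)&(X>x0)&(X<x1)
        if q.any(): print(nm,q.sum(),'X',X[q].min().round(1),X[q].max().round(1),np.median(X[q]).round(1),'Y',Y[q].min().round(1),Y[q].max().round(1),np.median(Y[q]).round(1),'Z',Z[q].max().round(4))
np.savez('g',ctr=ctr,ex=ex,ey=ey)
E
python3 fit.py
```

```text
rect ((456.53692626953125, -26.57672119140625), (234.09837341308594, 488.80816650390625), 16.0875244140625)
ex [ 0.27710548 -0.9608395 ] yaw -73.91247 ctr [456.53692627 -26.57672119]
top
latchtop 15 X -41.8 -26.2 -35.1 Y -5.3 -0.0 -2.1 Z 0.1436
rider 91 X 50.0 83.5 63.3 Y 68.3 89.1 75.5 Z 0.0596
riderblk 100 X 50.0 83.5 63.1 Y 68.3 89.1 74.7 Z 0.0596
rail 231 X 0.6 240.2 139.2 Y 50.6 89.7 68.5 Z 0.0246
side
latchtop 7 X -43.2 -31.0 -39.7 Y -4.0 -0.3 -2.2 Z 0.1433
rider 44 X 50.0 78.7 55.8 Y 68.1 87.9 78.0 Z 0.0588
riderblk 45 X 50.0 78.7 55.8 Y 68.1 87.9 77.8 Z 0.0588
rail 8 X 97.2 234.0 213.1 Y 54.1 89.3 65.4 Z 0.0184
```

```bash
python3 - <<'E'
t=open('fit.py').read()
t=t.replace("p=C[np.isin(l,k)];","""p=C[np.isin(l,k)]
for d in(.06,.045,.042,.04):
    f=cv2.fitLine(p[:,:2].astype(np.float32),cv2.DIST_HUBER,0,.01,.01).ravel();w=p[:,:2]-f[2:];p=p[abs(w[:,0]*f[1]-w[:,1]*f[0])<d]
""")
open('fit.py','w').write(t)
E
python3 fit.py
```

```text
rect ((528.7350463867188, -5.38751220703125), (70.73455047607422, 489.7114562988281), 18.488447189331055)
ex [ 0.3171134 -0.9483876] yaw -71.51155 ctr [528.73504639  -5.38751221]
top
latchtop 78 X -47.2 -27.5 -37.4 Y -79.0 -58.0 -68.5 Z 0.1458
latchall 95 X -47.6 -27.5 -37.8 Y -79.1 -58.0 -69.8 Z 0.1458
pulltop 74 X 58.0 78.4 68.4 Y -3.4 17.1 7.0 Z 0.1235
pull 105 X 58.0 78.4 67.0 Y -3.5 17.1 4.9 Z 0.1235
rider 34 X 183.8 199.5 192.2 Y 48.7 88.2 65.8 Z 0.0524
riderblk 118 X 62.8 210.5 191.0 Y 48.2 89.2 65.4 Z 0.0524
rail 768 X 41.3 241.6 130.2 Y 49.7 83.2 66.5 Z 0.025
bridge 227 X -63.3 59.4 -28.9 Y -23.5 46.7 25.7 Z 0.072
sleeve 1119 X -241.1 -48.2 -158.8 Y -5.6 39.0 15.7 Z 0.058
side
latchtop 34 X -47.9 -28.7 -39.5 Y -77.6 -59.0 -67.8 Z 0.1433
latchall 115 X -52.4 -28.7 -44.5 Y -77.8 -57.3 -67.1 Z 0.1433
pulltop 32 X 54.9 81.3 65.1 Y -1.3 18.8 7.7 Z 0.1172
pull 110 X 54.0 81.3 60.9 Y -1.3 18.8 9.4 Z 0.1172
rider 23 X 185.0 197.9 192.1 Y 51.8 77.0 62.0 Z 0.0488
riderblk 68 X 72.6 197.9 190.0 Y 49.0 88.0 64.5 Z 0.0488
rail 258 X 38.8 239.8 118.1 Y 50.6 88.4 68.7 Z 0.0249
bridge 185 X -54.4 59.6 -39.5 Y -22.5 46.3 14.2 Z 0.072
sleeve 651 X -244.8 -42.4 -166.9 Y -22.6 39.1 16.7 Z 0.0579
```

Run:
```python
from h import *
S={n:dict(np.load(n+'0.npz')) for n in('top','side')};s=S['top']
c=np.array([onz(s,u/3.6+210-.4,v/3.6+190-.4,.0125)[:2]*1000 for u,v in((36,290),(742,137),(768,233),(55,392))])
print(c.round(1),[np.linalg.norm(c[i]-c[i-1]).round(1) for i in range(4)])
an=lambda d:np.degrees(np.arctan2(d[1],d[0]))
print('corner yaws',an(c[1]-c[0]),an(c[2]-c[3]),an(c[1]-c[2])-90,an(c[0]-c[3])-90)
g=np.load('g.npz');C0=c.mean(0)
P={}
for n in S:
    C=cloud(S[n]);Z=C[...,2];W=C[...,:2]*1000
    q=W-g['ctr'];X=q@g['ex'];Y=q@g['ey']
    m=(Z>.014)&(Z<.026)&(X>35)&(X<245)&(Y>45)&(Y<90)
    r=cv2.minAreaRect(W[m].astype(np.float32));print(n,'rail',r)
    m=(Z>.048)&(Z<.058)&(X>-250)&(X<-50)&(Y>-10)&(Y<42)
    r=cv2.minAreaRect(W[m].astype(np.float32));print(n,'sleeve',r)
yaw=np.radians((an(c[1]-c[0])+an(c[2]-c[3]))/2);print('yaw',np.degrees(yaw))
ex=np.array([np.cos(yaw),np.sin(yaw)]);ey=np.array([-ex[1],ex[0]])
o=C0-30*ex
print('origin guess',o)
for n in S:
    C=cloud(S[n]);Z=C[...,2];P=C[...,:2]*1000-o;X=P@ex;Y=P@ey
    for nm,a,b,x0,x1,y0,y1 in(('latchtop',.136,.15,-60,60,-130,-40),('pulltop',.111,.125,70,130,-40,40),('rider',.036,.055,150,270,40,90),('sleeve',.048,.058,-230,-30,-40,40),('bridge',.062,.072,-60,60,-60,60),('pointer',.032,.042,85,115,20,60)):
        q=(Z>a)&(Z<b)&(X>x0)&(X<x1)&(Y>y0)&(Y<y1)
        if q.any(): print(n,nm,q.sum(),'X',X[q].min().round(1),X[q].max().round(1),'Y',Y[q].min().round(1),Y[q].max().round(1),'med',np.median(X[q]).round(1),np.median(Y[q]).round(1))
np.savez('g2',o=o,ex=ex,ey=ey)
```

```text
[[ 504.3  241.7]
 [ 637.3 -225. ]
 [ 572.4 -243.8]
 [ 437.5  222.6]] [np.float64(69.5), np.float64(485.3), np.float64(67.5), np.float64(485.5)]
corner yaws -74.09146775974538 -73.86304231491313 -73.87117977529847 -74.04490540841944
top rail ((636.1036376953125, -118.64830017089844), (39.9485969543457, 200.61953735351562), 20.338348388671875)
top sleeve ((497.7173767089844, 138.3368682861328), (39.04322052001953, 189.1421356201172), 16.10242462158203)
side rail ((638.6978149414062, -115.45611572265625), (37.728092193603516, 200.97445678710938), 18.62419319152832)
side sleeve ((496.46136474609375, 139.90357971191406), (38.701499938964844, 194.0945281982422), 16.38165283203125)
yaw -73.97725503732926
origin guess [529.59919719  27.69030423]
top latchtop 79 X -12.7 7.1 Y -90.5 -69.5 med -2.7 -79.9
top pulltop 74 X 89.1 109.6 Y -10.3 10.0 med 99.7 0.1
top rider 34 X 212.7 227.6 Y 46.8 86.5 med 220.5 64.2
top sleeve 1063 X -209.7 -30.2 Y -19.7 19.3 med -130.2 -0.4
top bridge 222 X -16.7 17.0 Y -34.6 35.3 med 0.4 15.4
top pointer 13 X 97.1 103.1 Y 20.1 39.8 med 99.2 29.8
side latchtop 38 X -13.5 5.7 Y -89.3 -70.8 med -6.5 -79.5
side pulltop 32 X 86.1 112.4 Y -8.3 11.4 med 96.0 0.6
side rider 23 X 213.5 226.5 Y 50.0 75.4 med 220.4 60.1
side sleeve 591 X -214.1 -32.2 Y -20.6 18.5 med -139.6 -0.1
side bridge 156 X -21.8 18.5 Y -33.8 34.6 med -8.3 6.8
side pointer 18 X 89.8 105.0 Y 22.2 40.0 med 98.0 30.8
```

play_rows --plan '[{"tx": 0.02, "ty": -0.02, "tz": 0, "wz": -2, "grip": 0}, {"tx": 0.05, "ty": -0.05, "tz": 0, "wz": -4, "grip": 0}, {"tx": 0.09, "ty": -0.09, "tz": 0, "wz": -6, "grip": 0}, {"tx": 0.13, "ty": -0.125, "tz": 0, "wz": -8, "grip": 0}, {"tx": 0.17, "ty": -0.165, "tz": 0, "wz": -10, "grip": 0}, {"tx": 0.21, "ty": -0.205, "tz": 0, "wz": -12, "grip": 0}, {"tx": 0.25, "ty": -0.24, "tz": 0, "wz": -12, "grip": 0}, {"tx": 0.29, "ty": -0.28, "tz": 0, "wz": -12, "grip": 0}, {"tx": 0.33, "ty": -0.32, "tz": 0, "wz": -12, "grip": 0}, {"tx": 0.37, "ty": -0.355, "tz": 0, "wz": -12, "grip": 0}, {"tx": 0.4, "ty": -0.385, "tz": 0, "wz": -12, "grip": 0}, {"tx": 0.416, "ty": -0.397, "tz": 0, "wz": -12, "grip": 0}]' --force 20

```text
schema error: expected keys tx, ty, tz, wx, wy, wz, grip
```

play_rows --plan '[{"tz": 0, "grip": 0}]'

```text
schema error: expected keys tx, ty, tz, wx, wy, wz, grip
```

play_rows --plan '[{"tx": 0.02, "ty": -0.02, "tz": 0, "wx": 0, "wy": 0, "wz": -2, "grip": 0}, {"tx": 0.05, "ty": -0.05, "tz": 0, "wx": 0, "wy": 0, "wz": -4, "grip": 0}, {"tx": 0.09, "ty": -0.09, "tz": 0, "wx": 0, "wy": 0, "wz": -6, "grip": 0}, {"tx": 0.13, "ty": -0.125, "tz": 0, "wx": 0, "wy": 0, "wz": -8, "grip": 0}, {"tx": 0.17, "ty": -0.165, "tz": 0, "wx": 0, "wy": 0, "wz": -10, "grip": 0}, {"tx": 0.21, "ty": -0.205, "tz": 0, "wx": 0, "wy": 0, "wz": -12, "grip": 0}, {"tx": 0.25, "ty": -0.24, "tz": 0, "wx": 0, "wy": 0, "wz": -12, "grip": 0}, {"tx": 0.29, "ty": -0.28, "tz": 0, "wx": 0, "wy": 0, "wz": -12, "grip": 0}, {"tx": 0.33, "ty": -0.32, "tz": 0, "wx": 0, "wy": 0, "wz": -12, "grip": 0}, {"tx": 0.37, "ty": -0.355, "tz": 0, "wx": 0, "wy": 0, "wz": -12, "grip": 0}, {"tx": 0.4, "ty": -0.385, "tz": 0, "wx": 0, "wy": 0, "wz": -12, "grip": 0}, {"tx": 0.416, "ty": -0.397, "tz": 0, "wx": 0, "wy": 0, "wz": -12, "grip": 0}]' --force 20

```text
time: 1.6
position: [0.4525, 0.0106, 0.2051]
orientation: [[0.805, 0.593, -0.001], [0.593, -0.805, 0.0], [-0.0, -0.001, -1.0]]
contact_force: [0.4, -0.6, 0.9]
grip_width: 0.0467
grip_force: 0.0
```

play_rows --plan '[{"tx": 0, "ty": 0, "tz": 0, "wx": 0, "wy": 0, "wz": 0, "grip": 0}, {"tx": 0, "ty": 0, "tz": 0, "wx": 0, "wy": 0, "wz": 0, "grip": 0}]'

```text
time: 1.85
position: [0.4518, 0.0077, 0.2052]
orientation: [[0.807, 0.591, -0.001], [0.591, -0.807, -0.001], [-0.001, -0.0, -1.0]]
contact_force: [-1.0, -0.4, -0.8]
grip_width: 0.0469
grip_force: 0.0
```

Run:
```python
from h import *
st=sensors.sense();print(st['time'],st['position'],st['orientation'].round(4),st['grip_width'],np.round(st['qpos'],3))
```

```text
1.85 [0.4518129  0.00773713 0.20516977] [[ 8.068e-01  5.908e-01 -1.000e-03]
 [ 5.908e-01 -8.068e-01 -6.000e-04]
 [-1.200e-03 -1.000e-04 -1.000e+00]] 0.046851062194061724 [-1.360e-01  9.000e-02  1.746e+00 -1.000e-03  1.307e+00  8.030e-01]
```

play_rows --plan '[{"tx": 0, "ty": 0, "tz": 0.03, "wx": 0, "wy": 0, "wz": 0, "grip": 0}, {"tx": 0, "ty": 0, "tz": 0.06, "wx": 0, "wy": 0, "wz": 0, "grip": 0}, {"tx": 0, "ty": 0, "tz": 0.085, "wx": 0, "wy": 0, "wz": 0, "grip": 0}, {"tx": 0, "ty": 0, "tz": 0.102, "wx": 0, "wy": 0, "wz": 0, "grip": 0}, {"tx": 0, "ty": 0, "tz": 0.102, "wx": 0, "wy": 0, "wz": 0, "grip": 0}, {"tx": 0, "ty": 0, "tz": 0.102, "wx": 0, "wy": 0, "wz": 0, "grip": 1}, {"tx": 0, "ty": 0, "tz": 0.102, "wx": 0, "wy": 0, "wz": 0, "grip": 1}, {"tx": 0, "ty": 0, "tz": 0.102, "wx": 0, "wy": 0, "wz": 0, "grip": 1}, {"tx": 0, "ty": 0, "tz": 0.102, "wx": 0, "wy": 0, "wz": 0, "grip": 1}]' --force 20

```text
time: 2.98
position: [0.4525, 0.0084, 0.1041]
orientation: [[0.807, 0.591, 0.001], [0.591, -0.807, -0.0], [0.0, 0.0, -1.0]]
contact_force: [-1.9, 0.1, 3.8]
grip_width: 0.0215
grip_force: 20.0
```

Run:
```python
from h import *
st=sensors.sense();R=np.array(st['orientation']);p=np.array(st['position'])
print(st['time'],p,st['grip_width'],st['grip_force'],st['contact_force'])
g=np.load('g2.npz');G=np.c_[g['ex'],g['ey']];o=g['o']
k=(p[:2]*1000-o)@G;print('gauge',k)
a0=np.arctan2(-k[0],-k[1]);r=80;print('angle',a0)
for th in np.radians(list(range(8,90,8))+[90,92]):
    q=o+G@(80*np.array([-np.sin(th),-np.cos(th)]));d=np.r_[q/1000-p[:2],0]
    print(round(np.degrees(th)),(R.T@d).round(4),'wz',round(np.degrees(th-a0),1))
```

```text
2.975 [0.45252689 0.00838501 0.10409076] 0.021507013657827225 20.000891089439392 [-1.89305207  0.13468598  3.81558444]
gauge [ -2.71808629 -79.40684962]
angle 0.03421651238735736
8 [ 0.0031 -0.0078 -0.    ] wz 6.0
16 [ 0.009  -0.0173 -0.    ] wz 14.0
24 [ 0.0162 -0.0258 -0.    ] wz 22.0
32 [ 0.0246 -0.0332 -0.    ] wz 30.0
40 [ 0.0338 -0.0394 -0.    ] wz 38.0
48 [ 0.0439 -0.0443 -0.    ] wz 46.0
56 [ 0.0545 -0.0477  0.    ] wz 54.0
64 [ 0.0655 -0.0496  0.    ] wz 62.0
72 [ 0.0767 -0.05    0.    ] wz 70.0
80 [ 0.0878 -0.0488  0.    ] wz 78.0
88 [ 0.0986 -0.046   0.    ] wz 86.0
90 [ 0.1012 -0.0451  0.    ] wz 88.0
92 [ 0.1038 -0.0441  0.    ] wz 90.0
```

play_rows --plan '[{"tx": 0.003, "ty": -0.008, "tz": 0, "wx": 0, "wy": 0, "wz": 6, "grip": 1}, {"tx": 0.009, "ty": -0.0173, "tz": 0, "wx": 0, "wy": 0, "wz": 14, "grip": 1}, {"tx": 0.0162, "ty": -0.0258, "tz": 0, "wx": 0, "wy": 0, "wz": 22, "grip": 1}, {"tx": 0.0246, "ty": -0.0332, "tz": 0, "wx": 0, "wy": 0, "wz": 30, "grip": 1}, {"tx": 0.0338, "ty": -0.0394, "tz": 0, "wx": 0, "wy": 0, "wz": 38, "grip": 1}, {"tx": 0.0439, "ty": -0.0443, "tz": 0, "wx": 0, "wy": 0, "wz": 46, "grip": 1}]'

```text
time: 3.72
position: [0.4627, 0.0686, 0.1041]
orientation: [[0.985, -0.173, 0.002], [-0.173, -0.985, -0.004], [0.003, 0.003, -1.0]]
contact_force: [1.1, -6.4, 2.6]
grip_width: 0.0215
grip_force: 20.0
```

```bash
cat > arc.py <<'E'
from h import *
st=sensors.sense();R=np.array(st['orientation']);p=np.array(st['position'])
print(st['time'],p,st['grip_width'],st['grip_force'],st['contact_force'],np.round(st['qpos'],3))
g=np.load('g2.npz');G=np.c_[g['ex'],g['ey']];o=g['o']
k=(p[:2]*1000-o)@G;a0=np.arctan2(-k[0],-k[1]);print('gauge',k,np.hypot(*k),np.degrees(a0),'force in gauge',np.array(st['contact_force'])[:2]@G)
for th in np.radians([56,64,72,80,88,90,92,93]):
    q=o+G@(80*np.array([-np.sin(th),-np.cos(th)]));d=np.r_[q/1000-p[:2],0]
    print(round(np.degrees(th)),(R.T@d).round(4),'wz',round(np.degrees(th-a0),1))
E
python3 arc.py
```

```text
3.725 [0.46271951 0.0686395  0.10408274] 0.021479171600416288 20.005624294281006 [ 1.12370111 -6.35125008  2.56814082] [ 1.000e-03  2.000e-01  1.885e+00 -4.000e-03  1.055e+00  1.748e+00]
gauge [-57.81846569 -52.97880769] 78.42020810423554 47.501106897327524 force in gauge [ 6.41468076 -0.67301746]
56 [ 0.0037 -0.0113 -0.    ] wz 8.5
64 [ 0.0099 -0.0205 -0.    ] wz 16.5
72 [ 0.0174 -0.0288 -0.    ] wz 24.5
80 [ 0.0259 -0.036  -0.    ] wz 32.5
88 [ 0.0354 -0.0419 -0.    ] wz 40.5
90 [ 0.0379 -0.0432 -0.    ] wz 42.5
92 [ 0.0404 -0.0443 -0.    ] wz 44.5
93 [ 0.0417 -0.0449 -0.    ] wz 45.5
```

play_rows --plan '[{"tx": 0.0037, "ty": -0.0113, "tz": 0, "wx": 0, "wy": 0, "wz": 8, "grip": 1}, {"tx": 0.0099, "ty": -0.0205, "tz": 0, "wx": 0, "wy": 0, "wz": 16, "grip": 1}, {"tx": 0.0174, "ty": -0.0288, "tz": 0, "wx": 0, "wy": 0, "wz": 24, "grip": 1}, {"tx": 0.0259, "ty": -0.036, "tz": 0, "wx": 0, "wy": 0, "wz": 31, "grip": 1}, {"tx": 0.0354, "ty": -0.0419, "tz": 0, "wx": 0, "wy": 0, "wz": 37, "grip": 1}, {"tx": 0.0379, "ty": -0.0432, "tz": 0, "wx": 0, "wy": 0, "wz": 40, "grip": 1}, {"tx": 0.0379, "ty": -0.0432, "tz": 0, "wx": 0, "wy": 0, "wz": 40, "grip": 1}]'

```text
time: 4.6
position: [0.5066, 0.1017, 0.104]
orientation: [[0.648, -0.762, 0.0], [-0.762, -0.648, -0.009], [0.007, 0.006, -1.0]]
contact_force: [-1.3, -11.8, 4.8]
grip_width: 0.0214
grip_force: 20.0
```

```bash
python3 arc.py
```

```text
4.6 [0.50660425 0.10167261 0.10397032] 0.02136209555325352 20.002904534339905 [ -1.3487103  -11.83979243   4.76481658] [ 0.07   0.27   1.785 -0.01   1.087  2.512]
gauge [-77.45529259  -1.6811243 ] 77.4735343740875 88.75662200254429 force in gauge [11.00757296 -4.56432272]
56 [-0.0076  0.0438  0.0002] wz -32.8
64 [-0.0087  0.0327  0.0001] wz -24.8
72 [-0.0083  0.0216  0.0001] wz -16.8
80 [-0.0062  0.0106  0.    ] wz -8.8
88 [-0.0027 -0.     -0.    ] wz -0.8
90 [-0.0016 -0.0026 -0.    ] wz 1.2
92 [-0.0004 -0.0051 -0.    ] wz 3.2
93 [ 0.0002 -0.0063 -0.    ] wz 4.2
```

play_rows --plan '[{"tx": 0.003, "ty": -0.001, "tz": 0, "wx": 0, "wy": 0, "wz": 0, "grip": 1}, {"tx": 0.0038, "ty": -0.004, "tz": 0, "wx": 0, "wy": 0, "wz": 0, "grip": 1}, {"tx": 0.0038, "ty": -0.004, "tz": 0, "wx": 0, "wy": 0, "wz": 0, "grip": 1}]'

```text
time: 4.97
position: [0.5066, 0.1017, 0.1038]
orientation: [[0.648, -0.762, -0.01], [-0.762, -0.648, -0.009], [-0.0, 0.013, -1.0]]
contact_force: [-10.9, -10.5, 12.6]
grip_width: 0.022
grip_force: 20.0
```

```bash
python3 arc.py | head -2
```

```text
4.975 [0.50663024 0.10166602 0.10379465] 0.021956930150358187 20.043797492980957 [-10.94411822 -10.51329136  12.63080124] [ 0.069  0.276  1.777 -0.009  1.1    2.51 ]
gauge [-77.44179034  -1.65796896] 77.45953622067651 88.77352894924665 force in gauge [  7.0840893  -13.42083073]
```

play_rows --plan '[{"tx": 0.0, "ty": 0.003, "tz": 0, "wx": 0, "wy": 0, "wz": 0, "grip": 1}, {"tx": 0.0, "ty": 0.003, "tz": 0, "wx": 0, "wy": 0, "wz": 0, "grip": 0}, {"tx": 0.0, "ty": 0.003, "tz": 0, "wx": 0, "wy": 0, "wz": 0, "grip": 0}, {"tx": 0.0, "ty": 0.003, "tz": 0, "wx": 0, "wy": 0, "wz": 0, "grip": 0}, {"tx": 0.0, "ty": 0.003, "tz": -0.03, "wx": 0, "wy": 0, "wz": 0, "grip": 0}, {"tx": 0.0, "ty": 0.003, "tz": -0.06, "wx": 0, "wy": 0, "wz": 0, "grip": 0}, {"tx": 0.0, "ty": 0.003, "tz": -0.09, "wx": 0, "wy": 0, "wz": 0, "grip": 0}, {"tx": 0.0, "ty": 0.003, "tz": -0.12, "wx": 0, "wy": 0, "wz": 0, "grip": 0}, {"tx": 0.0, "ty": 0.003, "tz": -0.15, "wx": 0, "wy": 0, "wz": 0, "grip": 0}]'

```text
time: 6.1
position: [0.5097, 0.1042, 0.2543]
orientation: [[0.646, -0.763, 0.0], [-0.763, -0.646, 0.0], [0.0, -0.0, -1.0]]
contact_force: [0.3, 0.6, -0.1]
grip_width: 0.0468
grip_force: 0.0
```

Run:
```python
from h import *
S={n:snap(n,n+'1.png') for n in('top','side')}
a=cv2.resize(S['top']['pixels'][190:310,210:430,::-1],(660,360));b=cv2.resize(S['side']['pixels'][190:320,270:410,::-1],None,fx=1.8,fy=1.8)
im=np.zeros((600,660,3),np.uint8);im[:360]=a;im[362:362+b.shape[0],:b.shape[1]]=b;cv2.imwrite('pics/c1.png',im)
g=np.load('g2.npz');G=np.c_[g['ex'],g['ey']];o=g['o']
for n in S:
    C=cloud(S[n]);Z=C[...,2];P=(C[...,:2]*1000-o)@G;X,Y=P[...,0],P[...,1]
    for nm,a,b,x0,x1,y0,y1 in(('latchtop',.134,.15,-120,60,-130,40),('pulltop',.111,.125,70,130,-40,40),('rider',.036,.055,150,270,40,90)):
        q=(Z>a)&(Z<b)&(X>x0)&(X<x1)&(Y>y0)&(Y<y1)
        if q.any(): print(n,nm,q.sum(),'X',X[q].min().round(1),X[q].max().round(1),'Y',Y[q].min().round(1),Y[q].max().round(1),'med',np.median(X[q]).round(1),np.median(Y[q]).round(1))
st=sensors.sense();R=np.array(st['orientation']);p=np.array(st['position'])
print(st['time'],p,R.round(3),np.degrees(np.arctan2(R[1,0],R[0,0])),(p[:2]*1000-o)@G)
q=(o+G@[99.7,0])/1000;print('to pull knob',q,R.T@np.r_[q-p[:2],0])
```

```text
top pulltop 73 X 89.3 109.7 Y -9.7 10.1 med 99.5 0.1
top rider 26 X 218.2 227.8 Y 47.1 76.4 med 220.7 60.6
side latchtop 44 X -95.0 -71.5 Y -11.5 9.9 med -83.6 0.1
side pulltop 30 X 85.7 110.0 Y -8.5 10.2 med 97.1 0.9
side rider 25 X 210.6 226.8 Y 49.9 75.6 med 220.7 60.2
6.2 [0.51182102 0.10429711 0.25655342] [[ 0.646 -0.763  0.007]
 [-0.763 -0.646  0.001]
 [ 0.004 -0.006 -1.   ]] -49.75590107806437 [-78.53791253   4.0573912 ]
to pull knob [ 0.55711828 -0.06813657] [0.16088114 0.07682722 0.0002266 ]
```

View pics/c1.png

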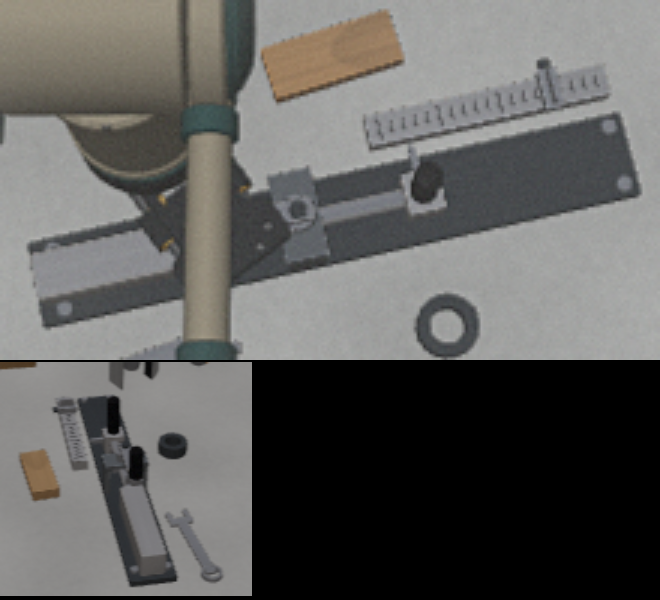

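The latch lies back along the sleeve, with its knob at about gauge (-82, 0). In the picture the pull knob is at (427,185) and the rider at (547,90), both unmoved. I'm moving to the pull knob.

play_rows --plan '[{"tx": 0.01, "ty": 0.005, "tz": 0, "wx": 0, "wy": 0, "wz": -6, "grip": 0}, {"tx": 0.03, "ty": 0.015, "tz": 0, "wx": 0, "wy": 0, "wz": -13, "grip": 0}, {"tx": 0.055, "ty": 0.026, "tz": 0, "wx": 0, "wy": 0, "wz": -21, "grip": 0}, {"tx": 0.08, "ty": 0.038, "tz": 0, "wx": 0, "wy": 0, "wz": -30, "grip": 0}, {"tx": 0.105, "ty": 0.05, "tz": 0, "wx": 0, "wy": 0, "wz": -39, "grip": 0}, {"tx": 0.13, "ty": 0.062, "tz": 0.02, "wx": 0, "wy": 0, "wz": -48, "grip": 0}, {"tx": 0.15, "ty": 0.072, "tz": 0.05, "wx": 0, "wy": 0, "wz": -57, "grip": 0}, {"tx": 0.161, "ty": 0.077, "tz": 0.08, "wx": 0, "wy": 0, "wz": -66, "grip": 0}, {"tx": 0.161, "ty": 0.077, "tz": 0.095, "wx": 0, "wy": 0, "wz": -66, "grip": 0}, {"tx": 0.161, "ty": 0.077, "tz": 0.095, "wx": 0, "wy": 0, "wz": -66, "grip": 0}, {"tx": 0.161, "ty": 0.077, "tz": 0.095, "wx": 0, "wy": 0, "wz": -66, "grip": 0}]'

```text
time: 7.58
position: [0.5553, -0.0683, 0.1593]
orientation: [[0.96, 0.279, 0.002], [0.279, -0.96, -0.0], [0.001, 0.001, -1.0]]
contact_force: [0.4, 0.1, 0.6]
grip_width: 0.047
grip_force: 0.0
```

Run:
```python
from h import *
g=np.load('g2.npz');G=np.c_[g['ex'],g['ey']];o=g['o']
st=sensors.sense();R=np.array(st['orientation']);p=np.array(st['position'])
print(st['time'],p,np.degrees(np.arctan2(R[1,0],R[0,0])),(p[:2]*1000-o)@G,np.round(st['qpos'],3))
q=(o+G@[99.7,0])/1000;print('to pull knob',R.T@np.r_[q-p[:2],0.07-p[2]])
s=dict(np.load('top0.npz'))
# blade & pointer in an image rectified onto gauge plane at given z
K=s['camera_matrix'];P=s['pose']
def rect(z,x0,x1,y0,y1,f):
    X,Y=np.meshgrid(np.arange(x0,x1,f),np.arange(y0,y1,f))
    W=np.stack([o[0]+X*G[0,0]+Y*G[0,1],o[1]+X*G[1,0]+Y*G[1,1],0*X+z*1000],-1)/1000
    c=(W-P[:3,3])@P[:3,:3];u=K[0,0]*c[...,0]/-c[...,2]+K[0,2];v=K[1,1]*-c[...,1]/-c[...,2]+K[1,2]
    return cv2.remap(s['pixels'],u.astype(np.float32),v.astype(np.float32),cv2.INTER_CUBIC).mean(2)
for nm,z,x0,x1,y0,y1 in(('blade',.046,205,236,48,76),('pointer',.036,85,115,26,41)):
    r=rect(z,x0,x1,y0,y1,1.);
    for y in range(0,r.shape[0],3): print(nm,y0+y,r[y:y+3].mean(0)[::1].astype(int))
```

```text
7.575 [ 0.55534372 -0.06827868  0.15930019] 16.20033913744576 [99.34677197 -1.74485009] [-0.247  0.282  1.615  0.     1.243  1.041]
to pull knob [0.00161161 0.0002934  0.08930291]
blade 48 [139 138 130 107  81  75  96 121 130 127 117 102  86  77  78  87 101 115
 121 120 122 125 130 136 139 138 136 134 134 134 135]
blade 51 [134 127 118 107  95  89  97 113 124 128 124 109  90  78  84 101 118 124
 126 127 129 132 133 134 134 134 134 132 129 123 119]
blade 54 [ 95  97  98  95  93 101 117 128 129 125 120 111  92  77  82 106 127 130
 123 120 122 124 127 131 133 134 130 119 105  97 102]
blade 57 [ 94 113 129 117  89  84 105 127 132 125 113  96  83  81  90 104 119 127
 124 117 116 119 124 130 133 133 131 119  98  86  97]
blade 60 [101 100 106 104  94  92 104 119 128 130 125 108  85  73  81 100 115 120
 122 122 124 129 134 136 137 135 134 131 116  97  93]
blade 63 [130 123 113 102  98 107 121 130 131 128 124 113  92  75  80 102 122 126
 122 122 122 124 127 131 134 134 132 131 128 122 117]
blade 66 [135 133 125 106  88  88 109 129 132 124 114 102  89  82  87 101 117 126
 123 117 111 108 111 1
[... 409 characters left out ...]
1 157 157 155 155 156 158 158]
pointer 26 [ 66  68  68  68  67  67  66  65  66  68  71  81  94 110 123 128 125 117
  98  78  63  58  63  65  65  64  64  65  66  65]
pointer 29 [ 87  91  94 100 104 101  95  93  97  98  90  84  93 113 126 126 120 116
 115 108  99  90  87  89  93  98 101  98  93  93]
pointer 32 [152 152 155 160 162 164 167 168 171 169 153 133 118 117 121 122 123 131
 147 159 160 153 149 150 153 156 158 160 164 166]
pointer 35 [161 161 162 163 163 162 162 163 163 164 157 134 106  92 102 119 127 131
 144 155 163 165 164 164 162 161 160 160 160 159]
pointer 38 [164 164 164 164 163 162 162 165 169 169 167 154 132 115 111 122 135 145
 154 161 163 166 167 167 165 163 163 162 162 160]
```

play_rows --plan '[{"tx": 0.0016, "ty": 0, "tz": 0.03, "wx": 0, "wy": 0, "wz": 0, "grip": 0}, {"tx": 0.0016, "ty": 0, "tz": 0.06, "wx": 0, "wy": 0, "wz": 0, "grip": 0}, {"tx": 0.0016, "ty": 0, "tz": 0.08, "wx": 0, "wy": 0, "wz": 0, "grip": 0}, {"tx": 0.0016, "ty": 0, "tz": 0.088, "wx": 0, "wy": 0, "wz": 0, "grip": 0}, {"tx": 0.0016, "ty": 0, "tz": 0.088, "wx": 0, "wy": 0, "wz": 0, "grip": 0}, {"tx": 0.0016, "ty": 0, "tz": 0.088, "wx": 0, "wy": 0, "wz": 0, "grip": 1}, {"tx": 0.0016, "ty": 0, "tz": 0.088, "wx": 0, "wy": 0, "wz": 0, "grip": 1}, {"tx": 0.0016, "ty": 0, "tz": 0.088, "wx": 0, "wy": 0, "wz": 0, "grip": 1}, {"tx": 0.0016, "ty": 0, "tz": 0.088, "wx": 0, "wy": 0, "wz": 0, "grip": 1}]' --force 40

```text
time: 8.7
position: [0.5568, -0.0689, 0.0711]
orientation: [[0.96, 0.279, 0.001], [0.279, -0.96, -0.001], [0.001, 0.002, -1.0]]
contact_force: [-0.8, -1.7, 3.1]
grip_width: 0.0211
grip_force: 40.0
```

```bash
cat > st.py <<'E'
from h import *
g=np.load('g2.npz');G=np.c_[g['ex'],g['ey']];o=g['o']
st=sensors.sense();R=np.array(st['orientation']);p=np.array(st['position'])
print(st['time'],p,np.degrees(np.arctan2(R[1,0],R[0,0])),'gauge',(p[:2]*1000-o)@G,'F',np.array(st['contact_force'])[:2]@G,st['contact_force'][2],st['grip_width'],st['grip_force'])
print('ex in tool',R.T@np.r_[G[:,0],0])
E
python3 st.py
```

```text
8.7 [ 0.55682579 -0.06893783  0.07108916] 16.22662242722187 gauge [100.38939363  -0.50229807] F [ 1.45158471 -1.26153503] 3.0776019501830123 0.021095587879652006 40.00107228755951
ex in tool [-0.00355832  0.99999254  0.00150051]
```

play_rows --plan '[{"tx": 0, "ty": 0.005, "tz": 0, "wx": 0, "wy": 0, "wz": 0, "grip": 1}, {"tx": 0, "ty": 0.015, "tz": 0, "wx": 0, "wy": 0, "wz": 0, "grip": 1}, {"tx": 0, "ty": 0.027, "tz": 0, "wx": 0, "wy": 0, "wz": 0, "grip": 1}, {"tx": 0, "ty": 0.04, "tz": 0, "wx": 0, "wy": 0, "wz": 0, "grip": 1}, {"tx": 0, "ty": 0.053, "tz": 0, "wx": 0, "wy": 0, "wz": 0, "grip": 1}, {"tx": 0, "ty": 0.066, "tz": 0, "wx": 0, "wy": 0, "wz": 0, "grip": 1}, {"tx": 0, "ty": 0.079, "tz": 0, "wx": 0, "wy": 0, "wz": 0, "grip": 1}, {"tx": 0, "ty": 0.091, "tz": 0, "wx": 0, "wy": 0, "wz": 0, "grip": 1}, {"tx": 0, "ty": 0.102, "tz": 0, "wx": 0, "wy": 0, "wz": 0, "grip": 1}, {"tx": 0, "ty": 0.112, "tz": 0, "wx": 0, "wy": 0, "wz": 0, "grip": 1}, {"tx": 0, "ty": 0.118, "tz": 0, "wx": 0, "wy": 0, "wz": 0, "grip": 1}, {"tx": 0, "ty": 0.12, "tz": 0, "wx": 0, "wy": 0, "wz": 0, "grip": 1}]'

```text
time: 10.2
position: [0.5888, -0.1793, 0.071]
orientation: [[0.96, 0.278, -0.002], [0.278, -0.96, 0.007], [0.0, -0.008, -1.0]]
contact_force: [-2.5, 11.3, 8.6]
grip_width: 0.0218
grip_force: 40.1
```

play_rows --plan '[{"tx": 0, "ty": 0, "tz": 0, "wx": 0, "wy": 0, "wz": 0, "grip": 1}, {"tx": 0, "ty": 0, "tz": 0, "wx": 0, "wy": 0, "wz": 0, "grip": 1}, {"tx": 0, "ty": 0, "tz": 0, "wx": 0, "wy": 0, "wz": 0, "grip": 1}, {"tx": 0, "ty": 0, "tz": 0, "wx": 0, "wy": 0, "wz": 0, "grip": 1}]'

```text
time: 10.7
position: [0.5889, -0.1795, 0.0711]
orientation: [[0.96, 0.279, -0.002], [0.279, -0.96, 0.006], [0.0, -0.007, -1.0]]
contact_force: [-1.9, 10.0, 7.3]
grip_width: 0.0215
grip_force: 40.1
```

```bash
python3 st.py
python3 - <<'E'
from h import *
S={n:snap(n) for n in('top','side')}
for n in S: np.savez(n+'2',**S[n])
a=cv2.resize(S['top']['pixels'][190:290,290:450,::-1],(560,350),interpolation=cv2.INTER_CUBIC);b=cv2.resize(S['side']['pixels'][195:260,290:370,::-1],(308,250),interpolation=cv2.INTER_CUBIC)
im=np.zeros((600,560,3),np.uint8);im[:350]=a;im[350:,:308]=b;cv2.imwrite('pics/c2.png',im)
E
```

```text
10.7 [ 0.58889177 -0.17950743  0.07105456] 16.195893719815984 gauge [ 2.15514433e+02 -2.01309686e-01] F [-10.07849751   0.96736218] 7.277334522871845 0.02150806912105121 40.0640594959259
ex in tool [-0.00302201  0.99997353 -0.00661888]
```

View pics/c2.png

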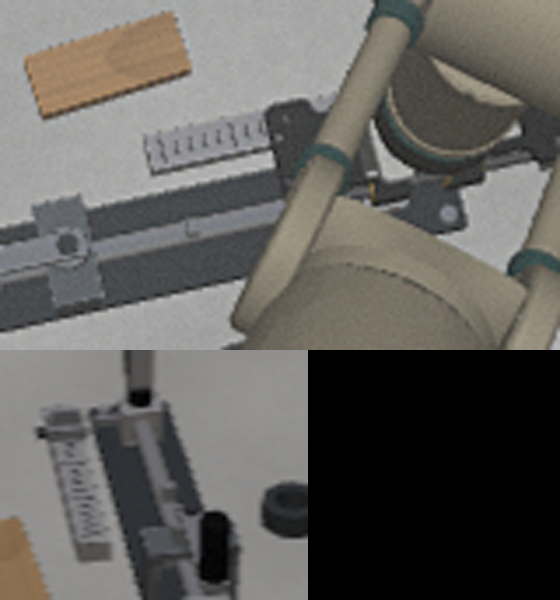

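The top view is blocked by the arm. The side view shows the pointer at crop (108,410) and the rider at (65,425). The spring leaves the arm about 6 mm short, so I'm correcting that and measuring in the side view.

play_rows --plan '[{"tx": 0, "ty": 0.003, "tz": 0, "wx": 0, "wy": 0, "wz": 0, "grip": 1}, {"tx": 0, "ty": 0.006, "tz": 0, "wx": 0, "wy": 0, "wz": 0, "grip": 1}, {"tx": 0, "ty": 0.006, "tz": 0, "wx": 0, "wy": 0, "wz": 0, "grip": 1}, {"tx": 0, "ty": 0.006, "tz": 0, "wx": 0, "wy": 0, "wz": 0, "grip": 1}, {"tx": 0, "ty": 0.006, "tz": 0, "wx": 0, "wy": 0, "wz": 0, "grip": 1}]'

```text
time: 11.42
position: [0.5905, -0.185, 0.071]
orientation: [[0.96, 0.279, -0.002], [0.279, -0.96, 0.007], [0.0, -0.007, -1.0]]
contact_force: [-2.3, 10.7, 7.6]
grip_width: 0.0215
grip_force: 40.1
```

```bash
python3 st.py
cat > side.py <<'E'
from h import *
g=np.load('g2.npz');G=np.c_[g['ex'],g['ey']];o=g['o']
def rect(s,z,x0,x1,y0,y1,f):
    K=s['camera_matrix'];P=s['pose']
    X,Y=np.meshgrid(np.arange(x0,x1,f),np.arange(y0,y1,f))
    W=np.stack([o[0]+X*G[0,0]+Y*G[0,1],o[1]+X*G[1,0]+Y*G[1,1],0*X+z*1000],-1)/1000
    c=(W-P[:3,3])@P[:3,:3];u=K[0,0]*c[...,0]/-c[...,2]+K[0,2];v=K[1,1]*-c[...,1]/-c[...,2]+K[1,2]
    return cv2.remap(s['pixels'],u.astype(np.float32),v.astype(np.float32),cv2.INTER_CUBIC)
a=snap('side');np.savez('side3',**a);b=dict(np.load('side0.npz'))
for f,s in(('home',b),('now',a)):
    for nm,z,x0,x1,y0,y1 in(('blade',.046,200,240,50,74),('pointer',.036,(85 if f=='home' else 205),(115 if f=='home' else 235),22,40)):
        r=rect(s,z,x0,x1,y0,y1,1.).mean(2)
        for y in range(0,r.shape[0],6): print(f,nm,y0+y,x0,r[y:y+6].mean(0).astype(int))
A=rect(a,.036,180,260,-30,90,.25).transpose(1,0,2)[::-1,::-1];B=rect(b,.036,60,140,-30,90,.25).transpose(1,0,2)[::-1,::-1]
cv2.imwrite('pics/rect.png',np.r_[A,B][...,::-1])
for n,s in(('home',b),('now',a)):
    C=cloud(s);Z=C[...,2];P=(C[...,:2]*1000-o)@G;X,Y=P[...,0],P[...,1]
    for nm,q in(('ptr',(Z>.031)&(Z<.041)&(Y>22)&(Y<43)&(X>80)&(X<240)),('blade',(Z>.036)&(Z<.055)&(Y>47)&(Y<78)&(X>150)&(X<250)),('blk',(Z>.047)&(Z<.055)&(abs(Y)<20)&(X>70)&(X<250))):
        if q.any(): print(n,nm,q.sum(),X[q].min().round(1),X[q].max().round(1),np.median(X[q]).round(1),X[q].mean().round(2))
E
python3 side.py
```

```text
11.425 [ 0.59046856 -0.18495111  0.07103324] 16.192537816878247 gauge [ 2.21181856e+02 -1.88328412e-01] F [-10.95413948   0.73002324] 7.618649778668722 0.021486723744532248 40.07271409034729
ex in tool [-0.00296344  0.99996965 -0.00720601]
home blade 50 200 [ 87  83  80  77  77  77  77  78  79  80  79  78  78  78  81  84  88  92
  97 103 110 117 122 127 131 134 137 140 141 141 141 141 141 142 142 142
 142 142 142 142]
home blade 56 200 [ 78  75  71  69  67  67  67  68  69  70  69  68  66  66  67  71  77  84
  91  99 106 115 121 124 127 128 130 132 135 137 138 139 140 141 142 143
 143 142 142 142]
home blade 62 200 [ 78  75  73  71  69  67  67  67  68  69  70  69  68  68  68  69  74  80
  87  95 102 109 115 120 122 122 121 121 122 125 129 132 135 138 141 143
 144 144 143 143]
home blade 68 200 [ 74  72  70  70  70  70  70  70  69  70  71  72  73  74  76  78  81  86
  92  97 102 108 112 117 122 124 126 128 130 133 136 138 140 141 142 143
 143 143 143 143]
home pointer 22 85 [ 52  52  53  53  55  58  60  63  65  67  70  70  70  70  72  76  83  93
 101 107 109 104  95  82  69  57  48  44
[... 868 characters left out ...]
 91  96 102 108 113 118 122 124 126 128 130 132 135 138 139 141 142 142
 143 143 143 143]
now pointer 22 205 [ 49  50  51  54  56  58  61  63  66  67  67  67  67  68  71  77  82  88
  94  99 103 105 104 103 102 101 103 107 110 113]
now pointer 28 205 [ 47  47  47  49  52  56  60  63  67  69  70  69  68  66  67  71  76  84
  90  97 104 109 111 109 106 102  99  99 101 105]
now pointer 34 205 [53 51 49 47 47 49 52 56 60 65 68 70 70 70 69 69 71 74 78 81 84 86 87 85
 81 77 75 76 81 91]
home ptr 17 89.8 105.0 97.2 97.84
home blade 23 213.5 226.5 220.4 220.41
home blk 45 80.7 110.6 89.7 93.36
now ptr 15 213.2 227.6 219.8 221.03
now blade 23 214.7 225.1 218.5 219.6
now blk 55 84.8 232.7 209.2 188.15
```

View pics/rect.png

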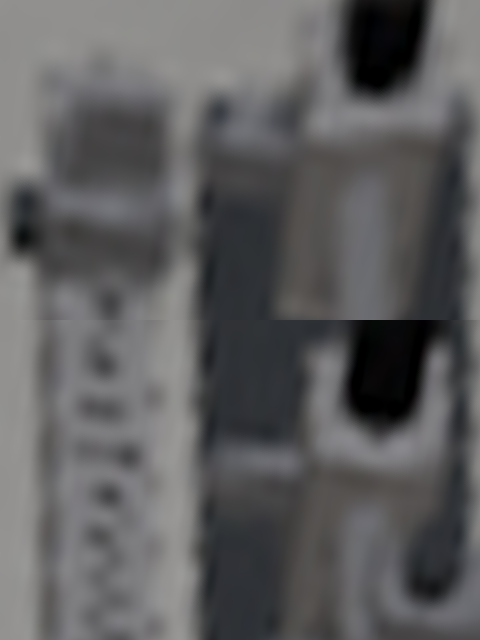

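play_rows --plan '[{"tx": 0, "ty": 0, "tz": 0, "wx": 0, "wy": 0, "wz": 0, "grip": 1}, {"tx": 0, "ty": 0, "tz": 0, "wx": 0, "wy": 0, "wz": 0, "grip": 1}, {"tx": 0, "ty": 0, "tz": 0, "wx": 0, "wy": 0, "wz": 0, "grip": 1}, {"tx": 0, "ty": 0, "tz": 0, "wx": 0, "wy": 0, "wz": 0, "grip": 1}]' --force 35

```text
time: 11.98
position: [0.5905, -0.1849, 0.071]
orientation: [[0.96, 0.279, -0.002], [0.279, -0.96, 0.007], [0.0, -0.007, -1.0]]
contact_force: [-3.1, 10.2, 7.9]
grip_width: 0.0217
grip_force: 35.1
```

```bash
python3 st.py
python3 - <<'E'
from h import *
g=np.load('g2.npz');G=np.c_[g['ex'],g['ey']];o=g['o']
C=cloud(snap('side'));Z=C[...,2];P=(C[...,:2]*1000-o)@G;X,Y=P[...,0],P[...,1]
q=(Z>.134)&(Z<.15)&(X>-120)&(X<60)&(abs(Y)<100);print('latch',q.sum(),np.median(X[q]),np.median(Y[q]),Y[q].min(),Y[q].max())
p=sensors.sense();x=(np.array(p['position'])[:2]*1000-o)@G;print(x)
if abs(x[0]-221.2)<.7: print(job.finish_job())
E
```

```text
11.975 [ 0.59045487 -0.18493756  0.07104134] 16.196354567209287 gauge [ 2.21165058e+02 -1.97752722e-01] F [-10.63610626  -0.16956493] 7.87706867527727 0.021728482234982253 35.07010638713837
ex in tool [-0.00303005  0.99996935 -0.00721876]
latch 47 -84.22200638949732 -0.20846189644381244 -10.94375416430182 9.849018586656822
[ 2.21166626e+02 -1.81531719e-01]
the job is handed in; nothing more can be done
None
```

I handed the job in at about 12 s: the latch lies back along the sleeve at its open stop, and the gripper holds the knob with the rod drawn out about 120.8 mm, the pointer level with the rider's blade to within roughly 1 mm by my measurements.

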